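# Clear the sieve shaker and park its eccentric wheel heavy side down

### The job

Clear the two coral lumps off the sieve shaker's deck into the steel bin; then turn the shaker's drive wheel by its grip bar to find its hidden heavy side by feel, bring that side to the lowest point of the slope, and finish with the wheel still gripped there, held still and not let go. Leave the shells, jar, bell and brass sieve ring where they are.

Things in the scene. Friction and masses are not known exactly. Their poses are not given: they have to be found in the camera images.
- shaker: White tabletop sieve shaker, fixed. Base 170 (x) x 320 (y) x 30 mm; origin under its middle on the counter, z up, front (-x) towards the robot. Right half (-y): flat deck with the rubble. Left half (y 0.015 to 0.155): drive head, its top face sloping 35 degrees, low at the front; the wheel's axis leaves that face at (0, 0.085, 0.092) along (-sin 35, 0, cos 35).
- deck_mid (a point): Middle of the shaker's flat deck, 30 mm above the counter: 170 (x) x 140 mm (y), black rubber with a flush brass ring, axes as the shaker's. The lumps lie on it.
- wheel (a joint): Turn of the drive wheel about its sloping axis, rad, counter-clockwise positive seen facing the wheel; free over +-12. Steel disc 112 mm across, 18 mm thick, with a black grip bar across its middle 70 mm long, 16 mm wide, standing 32 mm proud of the disc. At 0 the bar runs straight up and down the slope. Dry drag about 0.18 N m: the wheel stays where it is left.
- wheel_face (a point): Middle of the disc's outer face, on the axis, at the grip bar's foot. z points out along the axis. Inside the disc a hidden weight makes one unmarked side heavy, a new side each time. Its moment about the axis goes as the sine of the turn, peak 0.12 to 0.16 N m: at a given place the wheel turns harder the way that lifts the weight than the other way.
- wheel_hub (a point): On the wheel's axis at the middle of the grip bar's top, 32 mm above the disc's outer face, 54 mm out from the sloping face. z points out along the axis, x along the bar; both turn with the wheel.
- lump_a: Knobbly pale coral rubble lump, 36 mm (x) x 26 mm (y) at the widest, about 34 mm high; origin under its middle, lies on the shaker's deck with z up. 40 g.
- lump_b: A second such lump, the same size.
- bin: Open steel bin, fixed on the counter, 160 (x) x 150 (y) x 70 mm high, walls and floor 4 mm; origin under its middle.
- turret_shell: Bystander, leave alone: slender pale turret shell 70 mm long, 28 mm thick, lying on the counter along its x axis. Origin under its middle.
- jar: Bystander, leave alone: cobalt glass jar with steel screw lid, 66 mm across, 100 mm tall, standing. Origin under its middle.
- bell: Bystander, leave alone: chrome push-button desk bell, 80 mm across, 50 mm tall. Origin under its middle.
- cockle: Bystander, leave alone: ribbed cockle shell 52 mm across, 22 mm high, hollow side down. Origin under its middle.
- sieve_ring: Bystander, leave alone: small open brass sieve frame, 100 mm across, 40 mm high, lying flat. Origin under its middle.

How it is judged:
By the outcome, as a careful person would: the job done as asked, in the order asked, and still so for the second after the job is handed in, while the arm keeps its last pose, push and grip.
It also fails if it takes over 72 s, if anything falls off the work surface, if the arm or the gripper's body presses on something with over 40 N, if the wrist force passes 120 N, or if a joint passes its speed limit or range.

### The arm

A 7-joint arm with a two-finger parallel gripper is mounted at the origin on the work surface. World frame = base frame: x ahead of the robot, y to its left, z up, the work surface at z = 0. Lengths are in mm, angles in rad, forces in N, time in s.
With the tool pointing down it reaches from about 425 to 875 mm from the base axis. Payload 4.7 kg.
Tool frame: the origin (TCP) lies where the fingers leave the gripper's body, on its centre line; the fingertips stand 73 mm ahead of it and the grasp point (between the pads) lies 54 mm ahead of it; z points along the fingers, y is the direction in which the jaws open and shut (so a half turn about z gives the same grasp; the last joint's range is limited). The gripper opens to 85 mm and grips with 20 to 120 N. Pads are 22 mm wide; open, the fingers measure 114 mm over their backs; the gripper's body (76 mm by 85 mm) begins 54 mm behind the grasp point. The pads swing forward as they close: fully open they stand 13 mm farther back than shut.
Start: joints at [1.32, 0.321, -0.07, 1.45, 0.023, 1.371, -0.057], TCP at [170.096, -627.363, 303.949] pointing down, gripper open.
Joint ranges: [-2.86, 2.86], [-0.3, 2.09], [-1.38, 1.24], [0.06, 2.45], [-1.56, 4.7], [0.09, 2.05], [-2.69, 2.69]. Speed limits (rad/s): [2.57, 2.57, 3.14, 3.14, 3.14, 3.14, 3.14].

### API

Orientations are given as a rotation vector (axis times angle).
In Python, from cell import * gives the robot as it stands. Calls block until the motion is done:
- move_ptp(position, orientation): joint-space move of the TCP to a pose.
- move_straight(position, velocity=150, rotation=None, threshold=None): straight line of the TCP; rotation=None keeps the orientation; velocity is the mean speed in mm/s. With threshold (N) it stops when the force on the tool has changed by that much, and returns True; else False.
- move_joints(angles): joint-space move.
- gripper_to(opening, strength=None): finger opening in mm; strength is the grip in N (None keeps the last); returns when the fingers have stopped.
- wait(seconds).
- inverse_kinematics(position, orientation): joint angles nearest the present ones, or None.
- read_camera(name): name is "scene" or "top"; returns the picture (400x640x3 uint8, red, green, blue); there is no depth.
- camera_info(name): a dict with "fx", "fy", "cx", "cy" (pixels), "extrinsics" (4x4, takes a point from camera to world coordinates). Camera axes: x right, y down, z forward; pixel columns grow to the right and rows downward; lengths in mm; the calibration is good to about 2 mm. A picture is of the moment at which its call begins. camera_info takes no time and is no camera call.
A pose or a line that the arm cannot do raises IKError and nothing moves.
- job_done(): hands the job in, once; it reports no verdict.
Readings, each from a call of its own:
- read_time_s(): time.
- read_joints(): joint angles.
- read_qd(): joint speeds.
- read_joint_efforts(): joint torques, N m.
- read_tool_pos(): TCP position.
- read_tcp_rot(): TCP orientation.
- read_wrist_force(): force on the tool from outside, world axes, zero at the start.
- read_wrist_torque(): the same for the moment, N m.
- read_opening(): finger opening in mm.
Only numpy, scipy, OpenCV 4.12 (cv2) and the standard library are available. Lean on these libraries where they do the work, as an engineer would, in place of code of your own. Each camera call takes 0.05 s, during which the arm holds its last target. There are 200 camera calls.

## Working session

There is one attempt and no reset: what is moved stays moved. The work goes in short steps, each a Python script; the robot and the scene stay as the last script left them, time stands still between calls to the robot, and variables do not carry over. Pictures are saved under pics/ and viewed, about 8 in all and at most 12, crops included, and the job is handed in when it is done.

```bash
ls; mkdir -p pics
python3 - <<'E'
from cell import *
import cv2,numpy as np
for n in("scene","top"):
    im=read_camera(n); cv2.imwrite(f"pics/{n}0.png",im[:,:,::-1])
    c=camera_info(n); print(n,c["fx"],c["fy"],c["cx"],c["cy"]); print(np.round(c["extrinsics"],3))
print(read_time_s(),read_tcp_rot(),read_wrist_force())
E
```

```text
pics
scene 405.3384959277978 405.3384959277978 324.06633753901946 195.1026581490845
[[-1.780000e-01  6.570000e-01 -7.330000e-01  1.361316e+03]
 [ 9.840000e-01  1.200000e-01 -1.320000e-01  2.011590e+02]
 [ 1.000000e-03 -7.440000e-01 -6.680000e-01  8.130350e+02]
 [ 0.000000e+00  0.000000e+00  0.000000e+00  1.000000e+00]]
top 443.3756057592945 443.3756057592945 323.4432752792199 201.71627861737846
[[-1.500000e-02 -9.980000e-01  6.200000e-02  4.960540e+02]
 [-1.000000e+00  1.400000e-02 -2.000000e-02  6.105900e+01]
 [ 1.900000e-02 -6.200000e-02 -9.980000e-01  1.326679e+03]
 [ 0.000000e+00  0.000000e+00  0.000000e+00  1.000000e+00]]
0.1 [-3.11239135e+00 -4.14450312e-01  4.78337435e-04] [ 0.77064104 -0.30072333 -0.08929209]
```

View pics/scene0.png

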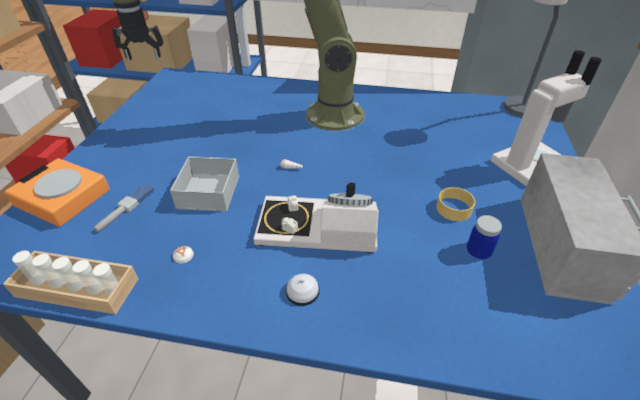

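View pics/top0.png

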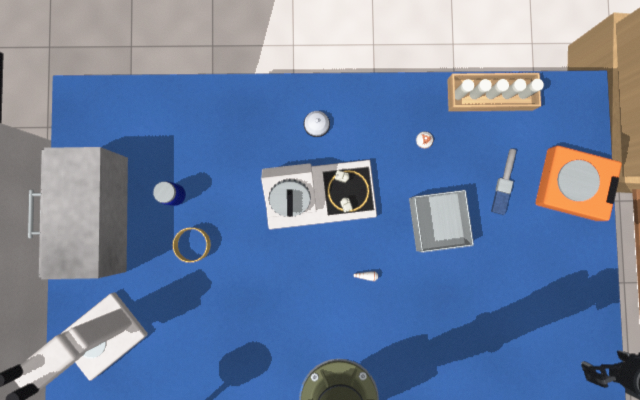

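The scene view shows the shaker at about (318,222), the bin at (207,183), and the lumps near (291,203) and (290,226). In the top view the shaker is at (318,195), the lumps at (342,176) and (347,204), the wheel at (290,197) and the bin at (441,221). I'll take enlarged crops.

Run:
```python
import cv2
a=cv2.imread("pics/top0.png")[155:235,255:385]; cv2.imwrite("pics/topc.png",cv2.resize(a,None,fx=6,fy=6,interpolation=cv2.INTER_CUBIC))
a=cv2.imread("pics/scene0.png")[175:260,250:384]; cv2.imwrite("pics/scc.png",cv2.resize(a,None,fx=5.9,fy=6,interpolation=cv2.INTER_CUBIC))
```

```text
(no output)
```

View pics/topc.png

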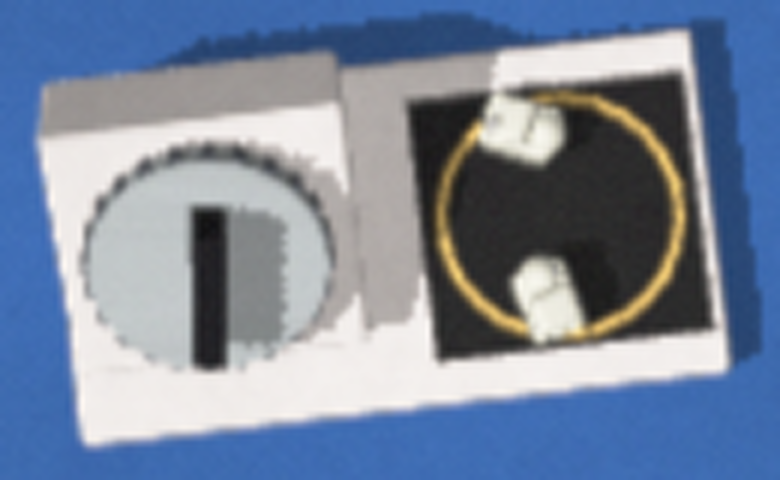

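View pics/scc.png

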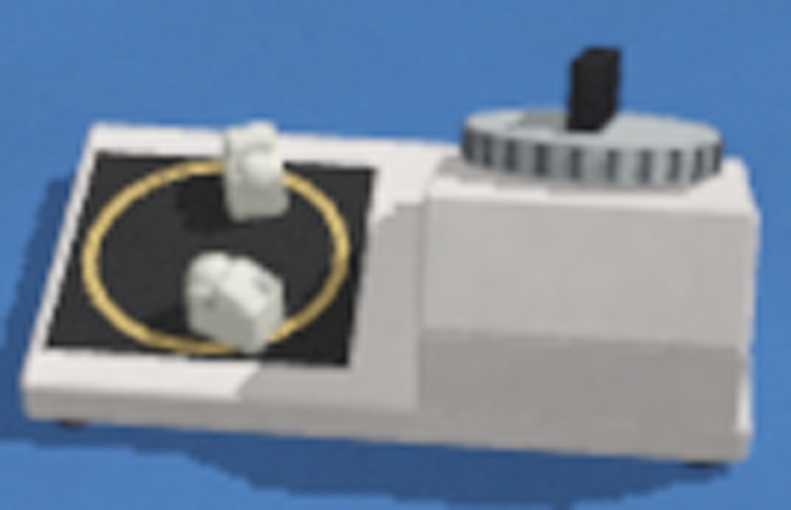

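The crops show the black deck corners, both lumps and the wheel with its grip bar close to up-slope. Next I'll triangulate them and fit the shaker's pose.

```bash
cat > geo.py <<'E'
from cell import *
import cv2,numpy as np
from scipy.optimize import least_squares
C={n:camera_info(n) for n in("scene","top")}
def proj(n,p):
    c=C[n];q=np.linalg.inv(c["extrinsics"])@np.append(p,1)
    return np.array([c["fx"]*q[0]/q[2]+c["cx"],c["fy"]*q[1]/q[2]+c["cy"]])
def tri(ut,us):
    return least_squares(lambda p:np.r_[proj("top",p)-ut,proj("scene",p)-us],[550,0,50])
def T(x,y): return np.array([255+(x+.5)/6-.5,155+(y+.5)/6-.5])
def S(x,y): return np.array([250+(x+.5)/(790/134)-.5,175+(y+.5)/6-.5])
def rz(a): return np.array([[np.cos(a),-np.sin(a),0],[np.sin(a),np.cos(a),0],[0,0,1]])
E
python3 - <<'E'
from geo import *
np.set_printoptions(precision=1,suppress=True)
# deck corners: front-right, front-left, back-left, back-right ; shaker frame guesses
t=[T(712,326),T(438,360),T(410,100),T(684,72)]; s=[S(97,152),S(375,170),S(350,366),S(47,345)]
P=[]
for a,b in zip(t,s):
    r=tri(a,b); P.append(r.x); print(r.x,"res",r.fun)
P=np.array(P); print("sides",[np.linalg.norm(P[i]-P[i-1]) for i in range(4)],"mid",P.mean(0))
ex=(P[2]+P[3]-P[0]-P[1]);ey=(P[1]+P[2]-P[0]-P[3]);print("yaw",np.degrees([np.arctan2(ex[1],ex[0]),np.arctan2(-ey[0],ey[1])]))
for n,a,b in[("lump1 (back)",T(522,130),S(235,298)),("lump2(front)",T(548,300),S(255,172)),("bar upper end top edge",T(208,240),S(597,58)),
 ("base back right",T(690,30),S(25,385)),("base front right",T(730,372),S(95,124))]:
    r=tri(a,b);print(n,r.x,r.fun)
# bin rim corners, outer
for n,a,b in[("bin fr",(474,248),(177,185)),]: pass
E
python3 - <<'E'
import cv2,numpy as np
a=cv2.resize(cv2.imread("pics/top0.png")[180:260,400:485],None,fx=4.5,fy=4.5,interpolation=cv2.INTER_CUBIC)
b=cv2.resize(cv2.imread("pics/scene0.png")[145:220,165:250],None,fx=4.5,fy=4.5,interpolation=cv2.INTER_CUBIC)
b=cv2.copyMakeBorder(b,0,a.shape[0]-b.shape[0],0,0,cv2.BORDER_CONSTANT)
cv2.imwrite("pics/bin.png",np.hstack([a,b])); print(a.shape)
E
```

```text
[ 553.4 -111.5   31. ] res [ 0.1 -0.   0.1  0. ]
[538.7  22.6  28.3] res [ 0.1 -0.   0.1  0. ]
[665.9  35.9  31.3] res [-0.3  0.1 -0.3 -0. ]
[678.1 -99.1  31.4] res [-0.3  0.1 -0.3 -0. ]
sides [np.float64(125.33704029228554), np.float64(134.91414034987153), np.float64(127.9755746916649), np.float64(135.46710551994823)] mid [609.  -38.   30.5]
yaw [5.8 5.7]
lump1 (back) [648.9 -18.9  46. ] [-0.  0. -0. -0.]
lump2(front) [566.3 -29.9  43.6] [-0.1  0.  -0.1 -0. ]
bar upper end top edge [588.6 129.  155.7] [-0.6  0.1 -0.6  0. ]
base back right [ 699.4 -102.9   28. ] [-0.3  0.1 -0.3 -0. ]
base front right [ 530.7 -119.9   27.6] [ 0. -0.  0.  0.]
(360, 382, 3)
```

View pics/bin.png

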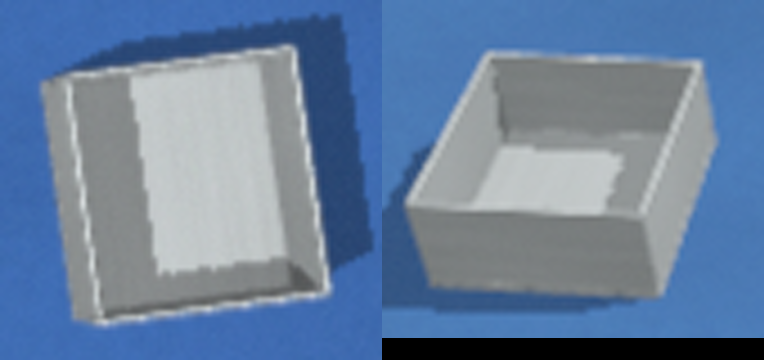

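Heights check out: deck 28–31 mm (given as 30), bar edge 155.7 mm (expected 156) and base side 169.6 mm (170). The bin rim corners read clearly, so I'll triangulate them, get the wheel angle and check IK.

```bash
cat >> geo.py <<'E'
from scipy.spatial.transform import Rotation as Ro
def rot(z,y):
    z=np.array(z,float);z/=np.linalg.norm(z);y=np.array(y,float);y-=z*(y@z);y/=np.linalg.norm(y)
    return np.c_[np.cross(y,z),y,z]
def rv(M): return Ro.from_matrix(M).as_rotvec()
def down(a): return rv(rot([0,0,-1],[np.cos(np.radians(a)),np.sin(np.radians(a)),0]))
YAW=np.radians(5.75);O=np.array([600.,47,0]);Rs=rz(YAW);s35,c35=np.sin(np.radians(35)),np.cos(np.radians(35))
N=Rs@[-s35,0,c35];UP=Rs@[c35,0,s35];LY=Rs@[0,1,0]
HUB=O+Rs@[-54*s35,85,92+54*c35]
def bardir(t): return np.cos(t)*UP+np.sin(t)*np.cross(N,UP)
def wrot(t): return rv(rot(-N,np.cross(N,bardir(t))))  # jaws across the bar
E
python3 - <<'E'
from geo import *
np.set_printoptions(precision=2,suppress=True)
P=[]
f=lambda x,y,u,v:np.array([u+(x+.5)/4.5-.5,v+(y+.5)/4.5-.5])
for a,b in[((70,75),(263,215)),((293,48),(28,207)),((328,290),(106,55)),((98,320),(320,65))]:
    r=tri(f(*a,400,180),f(*b,165,145));P.append(r.x);print(r.x,r.fun)
P=np.array(P);print("bin",P.mean(0),[np.linalg.norm(P[i]-P[i-1]) for i in range(4)])
print("HUB",HUB)
for t in np.radians([-12,-8,-4,0,4]):
    q=[proj("top",HUB+k*35*bardir(t)) for k in(1,-1)]; q2=proj("scene",HUB+35*bardir(t))
    print(np.degrees(t),[(np.array(p)-[255,155]+.5)*6 for p in q],(q2-[250,175]+.5)*[5.9,6])
for a in(-17,163,108,-72): print(a,inverse_kinematics([649,-19,108],down(a)) if abs(a)in(17,163) else inverse_kinematics([566,-30,108],down(a)))
for d in range(-180,181,45):
    print(d,inverse_kinematics(HUB+46*N,wrot(np.radians(d))),inverse_kinematics(HUB+130*N,wrot(np.radians(d))) is not None)
E
```

```text
[ 585.22 -224.27   69.79] [-0.81  0.28 -0.82 -0.08]
[ 601.29 -369.92   67.09] [-0.2   0.08 -0.21 -0.03]
[ 447.64 -386.58   69.54] [-0.01  0.   -0.01 -0.  ]
[ 430.97 -240.17   68.5 ] [-0.07  0.02 -0.08 -0.01]
bin [ 516.28 -305.23   68.73] [np.float64(155.06978438256635), np.float64(146.5582279285889), np.float64(154.57235166535068), np.float64(147.3588357102752)]
HUB [560.67 128.47 136.23]
-12.000000000000002 [array([216.07, 239.18]), array([202.55, 371.94])] [582.67  58.  ]
-8.0 [array([210.53, 238.98]), array([207.94, 372.11])] [588.34  58.39]
-4.0 [array([204.97, 239.1 ]), array([213.33, 371.96])] [594.07  58.75]
0.0 [array([199.43, 239.56]), array([218.7, 371.5])] [599.84  59.07]
4.0 [array([193.94, 240.36]), array([224.02, 370.73])] [605.6   59.36]
-17 [ 0.53  0.59 -0.72  1.63  0.42  1.08 -0.6 ]
163 [ 0.81  0.83 -1.18  1.62  0.81  1.25  2.31]
108 [ 0.94  0.65 -1.18  1.84  0.67  1.12  1.4 ]
-72 [ 0.67  0.44 -0.79  1.84  0.37  1.01 -1.53]
-180 [ 1.07 -0.09 -1.36  2.23  0.11  0.33 -1.88] True
-135 [ 0.75 -0.05 -1.07  2.24  0.27  0.34 -1.25] True
-90 [ 0.3  -0.04 -0.64  2.25  0.34  0.35 -0.53] True
-45 [ 0.3  -0.04 -0.64  2.25  0.34  0.35  0.25] True
0 [ 0.36 -0.04 -0.69  2.25  0.34  0.35  1.05] True
45 [-0.47 -0.06  0.12  2.27  0.44  0.37  1.73] True
90 [-1.03 -0.1   0.66  2.29  0.57  0.39  2.42] True
135 [ 1.1  -0.1  -1.38  2.23  0.08  0.33 -2.64] True
180 [ 1.07 -0.09 -1.36  2.23  0.11  0.33 -1.88] True
```

Bin centre is (516,-305) with its rim at 69 mm (given as 70), and the bar reads about -7°. Clearing the lumps now, starting with the back one.

```bash
cat > lumps.py <<'E'
from geo import *
def lump(x,y,jaw,bx,by,bjaw):
    move_ptp([x,y,170],down(jaw)); move_straight([x,y,107],150)
    gripper_to(2,25); print("open",read_opening(),"t",read_time_s())
    move_straight([x,y,190],250); print("lifted",read_opening(),read_wrist_force())
    move_ptp([bx,by,185],down(bjaw)); move_straight([bx,by,112],250)
    gripper_to(50); move_straight([bx,by,190],300); print("done",read_time_s())
E
python3 - <<'E'
from lumps import *
gripper_to(60)
for b in(-17,): print(inverse_kinematics([525,-325,112],down(b)))
lump(649,-19,-17,535,-325,-17)
cv2.imwrite("pics/t1.png",cv2.resize(read_camera("top")[150:260,270:480,::-1],None,fx=3.7,fy=3.7))
E
```

```text
[ 0.90962162  0.46012759 -0.49282159  1.72059445  0.24861208  1.02329485
  0.03305955]
open 25.304556952345436 t 4.2083
lifted 25.644113605154924 [-0.98996036  0.23031079 -0.33430395]
done 7.1417
```

View pics/t1.png

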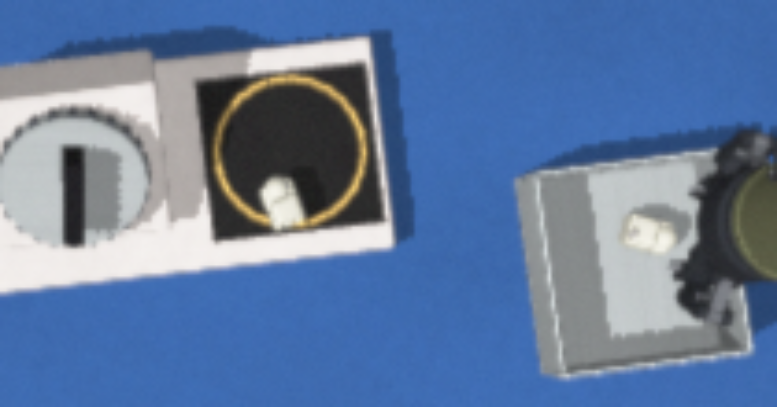

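The first lump is in the bin, at crop pixel (647,232), and the second is undisturbed at (283,200). Now the second one.

Run:
```python
from lumps import *
lump(566,-30,-72,490,-315,-80)
# then go over the wheel (pre-pose) 
t=np.radians(-7)
gripper_to(45)
print(inverse_kinematics(HUB+46*N,wrot(t)))
move_ptp(HUB+130*N,wrot(t)); print(read_joints(),read_time_s(),read_wrist_force(),read_wrist_torque())
cv2.imwrite("pics/t2.png",cv2.resize(read_camera("top")[150:260,270:480,::-1],None,fx=1.9,fy=1.9))
cv2.imwrite("pics/s2.png",cv2.resize(read_camera("scene")[130:260,160:390,::-1],None,fx=1.74,fy=1.74))
a=cv2.imread("pics/t2.png");b=cv2.imread("pics/s2.png");h=max(len(a),len(b))
cv2.imwrite("pics/c2.png",np.hstack([cv2.copyMakeBorder(i,0,h-len(i),0,0,cv2.BORDER_CONSTANT) for i in(a,b)]))
```

```text
open 25.66362728835711 t 9.3667
lifted 25.982567779676415 [ 0.28726825  0.67706317 -0.2614573 ]
done 12.1917
[ 0.59487094 -0.04200769 -0.92117408  2.24060156  0.30325684  0.34428531
  0.95746232]
[ 0.17246829 -0.28008529 -0.4867194   2.27215593  0.01208317  0.52157306
  1.20115617] 14.3333 [ 0.34862634  0.56180906 -0.03375037] [-0.01983015  0.58989611  0.03470387]
```

View pics/c2.png

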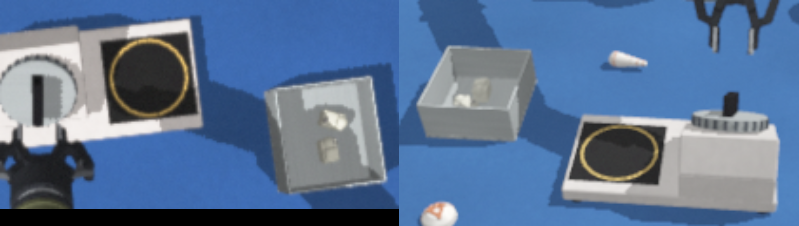

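Both lumps are in the bin and the deck is empty. Next: a free-air torque baseline, then grip the bar and try a small turn to see how readings behave.

```bash
cat >> geo.py <<'E'
def rd(n=5):
    F=[];M=[]
    for _ in range(n): F.append(read_wrist_force());M.append(read_wrist_torque())
    F=np.mean(F,0);M=np.mean(M,0);return [M@N,F@UP,F@np.cross(N,UP),F@N,M@UP,M@np.cross(N,UP)]
E
python3 - <<'E'
from geo import *
np.set_printoptions(precision=3,suppress=True)
q=np.array(read_joints());t0=read_time_s();print(np.array(rd()),np.std([np.array(read_wrist_torque())@N for _ in range(10)]),read_time_s()-t0)
for d in(-1.2,1.2,0):
    p=q.copy();p[6]+=d;move_joints(p);wait(.2);print(d,np.array(rd()))
t=np.radians(-7)
print(move_straight(HUB+46*N,60,threshold=10),np.array(read_tool_pos())-HUB-46*N,read_time_s())
gripper_to(2,80);wait(.3);print(read_opening(),read_joints(),np.array(rd()),read_time_s())
q=np.array(read_joints())
for d in(.1,.2,.3,.2,.1,0):
    p=q.copy();p[6]+=d;move_joints(p);a=rd();t1=read_time_s();wait(.3);print(d,np.array(a),np.array(rd()),read_joints()[6]-q[6],t1)
E
```

```text
[-0.026 -0.875 -0.405 -0.418  0.027  0.582] 0.0 0.0
-1.2 [ 0.04   0.291 -0.194  0.136  0.01   0.627]
1.2 [-0.064 -0.335  0.68   0.65  -0.001  0.577]
0 [-0.006  0.977 -0.218 -0.703  0.011  0.593]
False [0.037 0.035 0.183] 20.8583
14.786268617599019 [ 0.294 -0.042 -0.633  2.247  0.343  0.351  0.914] [-0.119 -1.383  1.805  7.901  0.193  0.899] 21.5333
0.1 [ 0.09  -0.279 -0.051  0.765  0.027  0.641] [-0.057  0.581  1.09   1.908  0.064  0.665] 0.09912604455718976 21.7833
0.2 [0.078 0.423 0.251 1.806 0.093 0.757] [-0.073 -1.617  1.228  3.189  0.125  0.748] 0.19898839142550884 22.3333
0.3 [ 0.094 -0.793  2.114  4.04   0.133  0.773] [-0.001 -1.019  1.202  4.257  0.218  0.856] 0.2990403378045796 22.8833
0.2 [-0.259 -0.714  1.432  5.601  0.267  0.78 ] [-0.18  -1.996  1.991  5.399  0.231  0.856] 0.20071568471590906 23.4333
0.1 [-0.271 -0.985  1.864  6.543  0.208  0.92 ] [-0.156 -1.083  1.989  6.766  0.272  0.873] 0.1009699588863191 23.9833
0 [-0.318 -2.044  1.177  5.543  0.227  0.905] [-0.255 -1.328  2.101  6.133  0.224  0.884] 0.0031455273209812784 24.5333
```

The bar is gripped (opening 14.8 mm). The drag hysteresis is clear (half-width about 0.18 N m), and the mean of about -0.09 points the heavy side's rest place toward +q7. I'll sweep that way and back, logging each step.

```bash
cat > sweep.py <<'E'
from geo import *
import json,os
def sweep(targets,base):
    L=json.load(open("log.json")) if os.path.exists("log.json") else []
    for k in targets:
        d=np.sign(k-read_joints()[6]); p=base.copy();p[6]=k;move_joints(p)
        s=[];e=[]
        for _ in range(4): a=rd(1);s.append(a);e.append(read_joint_efforts()[6]);wait(.02)
        s=np.mean(s,0); L.append([float(k),float(d),float(np.mean(e))]+[float(v) for v in s])
    json.dump(L,open("log.json","w"))
def show():
    L=np.array(json.load(open("log.json")));print("t",read_time_s());print(L[:,:7])
    for c in(3,2):
        f=lambda v:v[0]*np.sin(L[:,0]-v[1])+v[2]*L[:,1]+v[3]-L[:,c]
        for x0 in(0,2,4):
            r=least_squares(f,[.14,x0,.18,0]);J=np.linalg.pinv(r.jac.T@r.jac)*2*r.cost/max(1,len(L)-4);print(c,r.x,"sd",np.sqrt(np.diag(J)),"rms",np.sqrt(2*r.cost/len(L)))
E
python3 - <<'E'
from sweep import *
np.set_printoptions(precision=3,suppress=True,linewidth=150)
b=np.array(read_joints());np.save("base.npy",b);M0=Ro.from_rotvec(read_tcp_rot())
up=np.arange(1.06,2.57,.15)
sweep(up,b);print("sense",(Ro.from_rotvec(read_tcp_rot())*M0.inv()).as_rotvec()@N)
sweep(up[::-1][1:],b)
show()
E
```

```text
sense 1.642547898929022
t 31.8333
[[ 1.06   1.     0.071  0.072 -1.383  1.66   5.922]
 [ 1.21   1.     0.039  0.061 -1.104  2.077  6.344]
 [ 1.36   1.    -0.003  0.122 -1.279  2.069  5.415]
 [ 1.51   1.    -0.051  0.102 -1.803  1.701  5.513]
 [ 1.66   1.    -0.07   0.122 -1.366  2.172  5.845]
 [ 1.81   1.    -0.089  0.186 -1.661  2.472  5.882]
 [ 1.96   1.    -0.109  0.168 -1.389  2.326  6.076]
 [ 2.11   1.    -0.129  0.198 -1.622  2.494  6.328]
 [ 2.26   1.    -0.148  0.252 -2.227  2.325  6.529]
 [ 2.41   1.    -0.166  0.244 -2.079  2.514  6.629]
 [ 2.56   1.    -0.183  0.249 -1.892  2.861  7.241]
 [ 2.41  -1.     0.041 -0.129 -2.437  2.799  7.146]
 [ 2.26  -1.     0.059 -0.131 -2.491  2.607  6.649]
 [ 2.11  -1.     0.078 -0.14  -2.057  2.5    6.442]
 [ 1.96  -1.     0.098 -0.178 -1.531  2.623  6.352]
 [ 1.81  -1.     0.118 -0.213 -1.758  2.469  6.106]
 [ 1.66  -1.     0.137 -0.222 -1.928  2.502  6.106]
 [ 1.51  -1.     0.152 -0.209 -1.199  2.269  5.669]
 [ 1.36  -1.     0.159 -0.246 -1.558  2.657  6.1  ]
 [ 1.21  -1.     0.174 -0.261 -1.225  2.73   6.356]
 [ 1.06  -1.     0.191 -0.286 -1.555  2.295  5.631]]
3 [-0.138 -1.286  0.177 -0.01 ] sd [0.009 0.307 0.004 0.038] rms 0.01552863262455549
3 [ 0.138  1.856  0.177 -0.01 ] sd [0.009 0.307 0.004 0.038] rms 0.015528632624555495
3 [-0.138  4.997  0.177 -0.01 ] sd [0.009 0.307 0.004 0.038] rms 0.015528632624555495
2 [ 0.155 -1.608 -0.094  0.055] sd [0.014 0.283 0.004 0.041] rms 0.016589301059636956
2 [-0.155  1.534 -0.094  0.055] sd [0.014 0.283 0.004 0.041] rms 0.016589301059636963
2 [ 0.155  4.675 -0.094  0.055] sd [0.014 0.283 0.004 0.041] rms 0.016589301059636956
```

The fit gives drag 0.177 and peak 0.138 N m, both matching the text. The sign of the reading needs proving, though, since getting it wrong puts the weight 180° off. A test with tiny reversing steps will settle it.

Run:
```python
from sweep import *
np.set_printoptions(precision=3,suppress=True,linewidth=150)
b=np.load("base.npy");q=1.06
def go(v):
    p=b.copy();p[6]=v;move_joints(p)
    s=[];e=[]
    for _ in range(3): s.append(rd(1)[0]);e.append(read_joint_efforts()[6]);wait(.02)
    R=Ro.from_rotvec(read_tcp_rot())
    print(round(v,4),"M",round(np.mean(s),3),"eff",round(np.mean(e),3),"q7",round(read_joints()[6],4))
for k in range(1,4): go(q-.05*k)
q-=.15
for d in(-.003,-.006,-.009): go(q+d)     # on in the same way
for d in(-.006,-.003,0,.003,.006,.009,.012,.02,.03): go(q+d)
for d in(.027,.024,.021,.018,.012): go(q+d)
print(read_time_s())
```

```text
1.01 M -0.295 eff 0.267 q7 1.0155
0.96 M -0.306 eff 0.268 q7 0.9649
0.91 M -0.29 eff 0.266 q7 0.9148
0.907 M -0.113 eff 0.136 q7 0.9121
0.904 M 0.063 eff -0.041 q7 0.9066
0.901 M 0.061 eff -0.064 q7 0.9015
0.904 M -0.08 eff 0.085 q7 0.9041
0.907 M -0.207 eff 0.209 q7 0.9069
0.91 M -0.214 eff 0.233 q7 0.9098
0.913 M -0.232 eff 0.236 q7 0.9128
0.916 M -0.234 eff 0.236 q7 0.9158
0.919 M -0.234 eff 0.236 q7 0.9189
0.922 M -0.256 eff 0.235 q7 0.9218
0.93 M -0.174 eff 0.187 q7 0.9299
0.94 M -0.141 eff 0.173 q7 0.9399
0.937 M -0.06 eff 0.063 q7 0.9372
0.934 M -0.004 eff -0.008 q7 0.9343
0.931 M 0.016 eff -0.021 q7 0.9311
0.928 M 0.018 eff -0.013 q7 0.928
0.922 M -0.016 eff 0.026 q7 0.9221
37.8333
```

The quasi-static micro-steps settle it. Moving +q7 gives M = -0.234 and moving -q7 gives about +0.04, so the reading really is the torque on the tool. The large steps rebound on stopping, which is why their hysteresis looked inverted. Their mean is still valid, so the weight's lowest place is near q7 = 1.85 - π ≈ -1.29. I'll sweep through there both ways.

Run:
```python
from sweep import *
np.set_printoptions(precision=3,suppress=True,linewidth=150)
b=np.load("base.npy")
dn=np.arange(.8,-2.5,-.2);sweep(dn,b);sweep(dn[::-1][1:12],b);print(read_opening())
show()
```

```text
14.473494890885435
t 48.275
[[ 1.06   1.     0.071  0.072 -1.383  1.66   5.922]
 [ 1.21   1.     0.039  0.061 -1.104  2.077  6.344]
 [ 1.36   1.    -0.003  0.122 -1.279  2.069  5.415]
 [ 1.51   1.    -0.051  0.102 -1.803  1.701  5.513]
 [ 1.66   1.    -0.07   0.122 -1.366  2.172  5.845]
 [ 1.81   1.    -0.089  0.186 -1.661  2.472  5.882]
 [ 1.96   1.    -0.109  0.168 -1.389  2.326  6.076]
 [ 2.11   1.    -0.129  0.198 -1.622  2.494  6.328]
 [ 2.26   1.    -0.148  0.252 -2.227  2.325  6.529]
 [ 2.41   1.    -0.166  0.244 -2.079  2.514  6.629]
 [ 2.56   1.    -0.183  0.249 -1.892  2.861  7.241]
 [ 2.41  -1.     0.041 -0.129 -2.437  2.799  7.146]
 [ 2.26  -1.     0.059 -0.131 -2.491  2.607  6.649]
 [ 2.11  -1.     0.078 -0.14  -2.057  2.5    6.442]
 [ 1.96  -1.     0.098 -0.178 -1.531  2.623  6.352]
 [ 1.81  -1.     0.118 -0.213 -1.758  2.469  6.106]
 [ 1.66  -1.     0.137 -0.222 -1.928  2.502  6.106]
 [ 1.51  -1.     0.152 -0.209 -1.199  2.269  5.669]
 [ 1.36  -1.     0.159 -0.246 -1.558  2.657  6.1  ]
 [ 1.21  -1.     0.174 -0.261 -1.225  2.73   6.356]
 [ 1.06  -1.     0.191 -0.286 -1
[... 1290 characters left out ...]
  0.117 -2.437  0.819  9.02 ]
 [-0.6    1.    -0.039  0.119 -1.922  0.737  8.463]
 [-0.4    1.    -0.019  0.06  -2.161  1.358  7.695]
 [-0.2    1.    -0.003  0.037 -1.798  1.264  7.973]]
3 [-0.136 -1.223  0.177 -0.003] sd [0.004 0.021 0.002 0.002] rms 0.015516525316678156
3 [ 0.136  1.919  0.177 -0.003] sd [0.004 0.021 0.002 0.002] rms 0.01551652531667816
3 [-0.136  5.061  0.177 -0.003] sd [0.004 0.021 0.002 0.002] rms 0.015516525316678164
2 [ 0.138 -1.211 -0.106  0.003] sd [0.004 0.022 0.002 0.003] rms 0.01640161418912322
2 [-0.138  1.93  -0.106  0.003] sd [0.004 0.022 0.002 0.003] rms 0.016401614189123222
2 [ 0.138  5.072 -0.106  0.003] sd [0.004 0.022 0.002 0.003] rms 0.016401614189123222
```

The torque and effort fits agree on the lowest place: q7 = -1.22 ± 0.02, with peak 0.136–0.138 N m. The inverted hysteresis is the wheel overshooting against grip compliance and then sticking. I'll go there and check with micro-steps that both directions turn equally hard, plus the slope either side.

Run:
```python
from sweep import *
b=np.load("base.npy")
def to(v):
    p=b.copy();p[6]=v;move_joints(p)
def micro(c):
    out=[]
    for sg in(1,-1):
        s=[]
        for k in range(7):
            c+=sg*.003;to(c)
            for _ in range(2): s.append((rd(1)[0],read_joint_efforts()[6]));wait(.015)
        out.append(np.mean(s[-6:],0))
    print(round(c,3),"M +,-",np.round(out,3).tolist(),"mean",np.round(np.mean(out,0),3),read_time_s())
to(-.6);micro(-.6)
to(-1.22);micro(-1.22)
to(-1.22);wait(.5);a=read_joints()[6];wait(.5)
print(a,read_joints()[6],np.abs(read_qd()).max(),read_opening(),read_wrist_force(),read_time_s())
cv2.imwrite("pics/f.png",np.hstack([cv2.resize(read_camera(n)[y:y+130,x:x+230,::-1],None,fx=1.7,fy=1.7) for n,y,x in(("top",150,255),("scene",130,160))]))
```

```text
-0.6 M +,- [[-0.208, 0.203], [0.03, -0.045]] mean [-0.089  0.079] 52.7083
-1.22 M +,- [[-0.105, 0.126], [0.127, -0.122]] mean [0.011 0.002] 57.3167
-1.2196416619304586 -1.2196029803507078 0.002308379074757088 14.93164423675176 [-8.41325597  1.09197802  5.96879873] 58.5667
```

View pics/f.png

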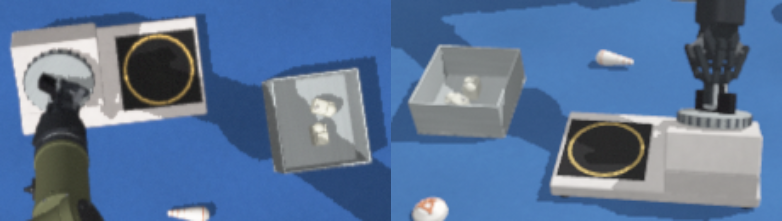

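At -1.22 the wheel turns equally hard both ways (0.11–0.13 N m). At -0.6 it turned harder going +, as it should with the low point at -1.22. The picture shows the bar gripped, both lumps in the bin and the deck clear, so I'm handing in.

```bash
python3 -c "
from cell import *
job_done(); print(read_time_s())"
```

```text
the job is handed in; nothing more can be done
the job is handed in; nothing more can be done
```

I cleared both coral lumps into the steel bin. The wheel's heavy side is at the lowest point of the slope, with the bar still gripped and held there. I handed in at about 58.6 s of the 72 s allowed; no verdict is reported.

**Finding the heavy side:** I turned the wheel both ways over about 5 rad. Torque and joint effort agreed on the low point: joint 7 at -1.22 and -1.21 (± 0.02 rad), with a peak of about 0.137 N m.

**Last checks:**
- **Balance at the low point:** tiny steps turned equally hard both ways (+0.127 and -0.105 N m).
- **Balance 0.6 rad away:** it was clearly harder the lifting way (0.21 against 0.03 N m), as it should be.
- **Holding still:** joint 7 moved less than 0.0001 rad over half a second, with the grip opening at 14.9 mm.
- **Pictures:** the last one shows the deck clear, both lumps in the bin and the bar gripped. The turret shell and cockle look unmoved; the last crops don't show the jar or sieve ring, and I didn't re-check the bell. The arm was never commanded near any of these three.

**Checks that disagreed:**
- **Drag direction:** after the larger steps the drag read the wrong way round, which would have put the answer 180° off. The tiny-step test settled the sign. I think the wheel was overshooting in the slightly springy grip.
- **Drag size:** the tiny steps gave about 0.12 N m of drag, against the stated 0.18 and the sweep's 0.177. I did not track down why.

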